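# Gather the tube nuts in the pouring corner

## Task

Take the teal lid off the small white tote and set it down flat on the bench, handle up, without dropping it. Then pick the tote up and tilt it down towards the corner with the pouring lip until all three brass tube nuts have slid together into that corner, and finish still holding it like that, steady, tilted and clear of the bench, so that a colleague can pick the nuts out. Keep the nuts in the tote and leave the bottle, the wrench and the mouse where they are.

Things in the scene. Friction and masses are not known exactly. Their poses are not given: they have to be found in the camera images.
- tote_mid (a point): Centre, half-way up, of a loose white open-topped plastic tote, outside 160 (x, length) x 66 (y) x 48 (z) mm, about 0.12 kg, any yaw. Straight smooth walls and floor, 3 mm thick; grasped across its 66 mm width. Own z is up. Its +x, +y corner has the pouring lip
- pour_corner (a point): Inside bottom corner of the tote below the pouring lip: (+77, +30, -21) mm from tote_mid in the tote's axes. Above it both rims slope down over the last 22 mm, from 48 to 34 mm above the tote's underside, and a small V-shaped lip juts out 11 mm along x and y, up to 41 mm high
- tote: The same tote; origin at the centre of its underside, same axes
- lid_grip (a point): Centre of the finger bar (46 mm along lid's x, 14 wide along y, 26 high) on the tote's loose teal lid, about 0.06 kg; 13 mm above the top of its 164 x 70 x 3 mm plate and 21 mm above the underside of its 5 mm deep locating rib (2.5 mm play in the tote). At the start it lies on the rim in line with the tote and lifts straight off
- lid: The same lid; origin at the centre of the underside of its rib, x along its length, z up
- nut0_mid (a point): One of the three loose brass tube nuts in the tote: hexagon 14 mm over flats and 10 mm high with a 12 mm round shoulder, 14 mm high in all, about 12 g; this point is its centre. It stands scattered on the tote's floor and slides once the slope is steeper than some 14 to 20 degrees (up to 30 or more where it rubs along a wall as well)
- nut1_mid (a point): One of the three loose brass tube nuts in the tote: hexagon 14 mm over flats and 10 mm high with a 12 mm round shoulder, 14 mm high in all, about 12 g; this point is its centre. It stands scattered on the tote's floor and slides once the slope is steeper than some 14 to 20 degrees (up to 30 or more where it rubs along a wall as well)
- nut2_mid (a point): One of the three loose brass tube nuts in the tote: hexagon 14 mm over flats and 10 mm high with a 12 mm round shoulder, 14 mm high in all, about 12 g; this point is its centre. It stands scattered on the tote's floor and slides once the slope is steeper than some 14 to 20 degrees (up to 30 or more where it rubs along a wall as well)
- bottle_mid (a point): Bystander: amber glass bottle with a blue cap, 56 mm diameter, 105 mm tall, upright; this point is on its axis 50 mm up
- wrench_mid (a point): Bystander: steel wrench about 150 mm long lying flat; this point is at its middle, its x along it
- mouse_mid (a point): Bystander: black computer mouse 104 x 56 x 32 mm; this point is its middle, its x along it
There are look-alikes about, which are no part of the job. Of the things that look like the tote, the smallest one is meant. What is meant by the lid is not brown, and is the larger of those in its own colour.

How it is judged:
By the outcome, as a careful person would: the job done as asked, in the order asked, and still so for the second after the job is handed in, while the arm keeps its last pose, push and grip.
It also fails if it takes over 61 s, if anything falls off the work surface, if the arm or the gripper's body presses on something with over 40 N, if the wrist force passes 120 N, or if a joint passes its speed limit or range.

## Robot

A 7-joint arm with a two-finger parallel gripper is mounted at the origin on the work surface. World frame = base frame: x ahead of the robot, y to its left, z up, the work surface at z = 0. Lengths are in m, angles in rad, forces in N, time in s.
With the tool pointing down it reaches from about 0.425 to 1.025 m from the base axis. Payload 9.4 kg.
Tool frame: the origin (TCP) lies on the centre line of the jaws, within the pads' length; the fingertips stand 19 mm ahead of it and the grasp point (between the pads) is the TCP; z points along the fingers, y is the direction in which the jaws open and shut (so a half turn about z gives the same grasp; the last joint's range is limited). The gripper opens to 93 mm and grips with 3 to 60 N. Pads are 15 mm wide; open, the fingers measure 128 mm over their backs; the gripper's body (75 mm by 188 mm) begins 65 mm behind the grasp point.
Start: joints at [-1.291, 0.599, -0.003, 1.599, 0.002, 0.943, -0.08], TCP at [0.253, 0.679, 0.238] pointing down, gripper open.
Joint ranges: [-2.57, 2.57], [-0.35, 1.97], [-1.29, 1.29], [0.11, 2.56], [-1.05, 4.19], [0.11, 1.86], [-2.63, 2.63]. Speed limits (rad/s): [2.22, 2.22, 3.01, 3.01, 3.14, 3.14, 3.14].

## Interface

Orientations are given as [roll, pitch, yaw] about the fixed x, y, z axes, in that order (R = Rz(yaw) Ry(pitch) Rx(roll)).
In Python, from workcell import ctrl, vision, hand_in gives the robot as it stands.
- The arm moves only by the shell command python3 -m inch 'ROWS' [FORCE]. ROWS is JSON, a list of rows, each an object with "xyz": the shift along the tool's x, y, z in mm, a list of three; "dr": the turn, a rotation vector about the tool's x, y, z in degrees, a list of three; "grip": the opening, from 0 (shut) to 1 (fully open). A call has 1 to 5 rows; each row shifts and turns the commanded pose from where the row before left it, along the tool's axes as they then stand; what a row does not reach is not made up. A row lasts 1/10 s, in which the tool goes at most 50 mm and 8.59 degrees, less where a joint would pass 70% of its speed; a pose out of reach is approached as far as the arm can. A call with a gripper value outside its range is refused whole. The fingers move at their own pace and stop on an object; FORCE is the grip in N (left out, the last holds). Time passes only in rows, so rows that do not move let the fingers close. It gives the time, the measured TCP pose, the force and the opening at its end, in the units of the state.
- ctrl.observe(): the state, without advancing time (a new reading comes with each control period).
- vision.camera(name): name is "scene" or "top" or "wrist"; returns a dict with "image" (400x640x3 uint8, red, green, blue), "z_map" (400x640 float32, m along the optical axis (not along the pixel's ray), 0 where there is no reading), "fx", "fy", "cx", "cy" (pixels), "k1" (the pictures are not rectified: a ray, as slopes to the right and down, at radius r is drawn at 1 + k1 r^2 times it, then the intrinsics apply), "rvec" (rotation vector, rad) and "tvec" (3), from world to camera coordinates, as OpenCV has them; the wrist camera has in their place "tool_from_camera" (4x4, takes a point from camera to tool coordinates, whose origin is the TCP and whose axes are the flange's). Camera axes: x right, y down, z forward; pixel columns grow to the right and rows downward; lengths in m; the calibration is good to about 2 mm. A picture is of the moment at which its call begins: read the wrist's pose just before it.
- hand_in(): hands the job in, once; it reports no verdict.
The state is a dict: "time": time; "joint_positions": joint angles; "dq": joint speeds; "tau": joint torques, N m; "tool_pos": TCP position; "eef_rot": TCP orientation; "ft_force": force on the tool from outside, world axes, zero at the start; "torque": the same for the moment, N m; "finger_gap": opening from 0.0 (shut) to 1.0 (fully open).
Only numpy, scipy, OpenCV 4.12 (cv2) and the standard library are available. Lean on these libraries where they do the work, as an engineer would, in place of code of your own. Each camera call takes 0.05 s, during which the arm holds its last target.

## Working session

There is one attempt and no reset: what is moved stays moved. The work goes in short steps, Python scripts to look and compute and a shell command to move; the robot and the scene stay as the last step left them, time stands still between calls to the robot, and variables do not carry over. Pictures are saved under pics/ and viewed, and the job is handed in when it is done.

```bash
ls; mkdir -p pics
cat > h.py <<'E'
import numpy as np, cv2
from scipy.spatial.transform import Rotation as R
from workcell import ctrl, vision
def tool():
    s=ctrl.observe(); T=np.eye(4); T[:3,:3]=R.from_euler('xyz',s['eef_rot']).as_matrix(); T[:3,3]=s['tool_pos']; return T
def snap(n,f=None):
    T=tool(); c=vision.camera(n)
    if n=='wrist': W=T@np.array(c['tool_from_camera'])
    else:
        M=np.eye(4); M[:3,:3]=R.from_rotvec(np.ravel(c['rvec'])).as_matrix(); M[:3,3]=np.ravel(c['tvec']); W=np.linalg.inv(M)
    c['W']=W
    if f: cv2.imwrite('pics/'+f,cv2.cvtColor(c['image'],cv2.COLOR_RGB2BGR)); np.savez('pics/'+f[:-4]+'.npz',**{k:c[k] for k in c})
    return c
def load(f): 
    d=np.load('pics/'+f+'.npz'); return {k:d[k] for k in d}
def rays(c,uv):
    uv=np.atleast_2d(np.asarray(uv,float)); K=np.array([[c['fx'],0,c['cx']],[0,c['fy'],c['cy']],[0,0,1]],float)
    p=cv2.undistortPoints(uv[:,None],K,np.array([float(c['k1']),0,0,0]))[:,0]
    return np.c_[p,np.ones(len(p))]
def plane(c,uv,z):
    d=rays(c,uv)@c['W'][:3,:3].T; o=c['W'][:3,3]; return o+d*((z-o[2])/d[:,2])[:,None]
def depth(c,uv):
    uv=np.atleast_2d(np.asarray(uv,int)); z=c['z_map'][uv[:,1],uv[:,0]]; return (rays(c,uv)*z[:,None])@c['W'][:3,:3].T+c['W'][:3,3]
E
python3 - <<'E'
from h import *
print(ctrl.observe())
for n in ('scene','top','wrist'): c=snap(n,n+'0.png'); print(n,c['W'].round(3),c['fx'],c['k1'])
E
```

```text
pics
{'time': 0.0, 'joint_positions': array([-1.29072348,  0.60011744, -0.00254483,  1.60012014,  0.00178326,
        0.94291952, -0.07982429]), 'dq': array([ 4.71464353e-05,  2.38523016e-03,  8.03700831e-04, -6.98092324e-04,
       -5.91546039e-04, -1.45962557e-03,  1.85885035e-03]), 'tau': array([-1.27035197e-03, -7.65056419e+01,  1.49669454e+00, -2.52361822e+01,
       -5.24670398e-02,  1.66139990e-02,  1.79698891e-04]), 'tool_pos': array([0.25305599, 0.67890846, 0.23676896]), 'eef_rot': array([-3.14003579e+00,  1.28900347e-04,  2.78484556e+00]), 'ft_force': array([-0.39023381, -0.64478953,  0.12364864]), 'torque': array([-0.08607546,  0.00749229, -0.03770439]), 'finger_gap': 1.000764695828}
scene [[ 0.213  0.811 -0.545  0.951]
 [ 0.977 -0.184  0.107 -0.115]
 [-0.013 -0.555 -0.832  0.815]
 [ 0.     0.     0.     1.   ]] 366.5021228550505 -0.037926293809121554
top [[ 0.023 -0.997  0.076  0.422]
 [-1.    -0.022  0.013 -0.017]
 [-0.011 -0.076 -0.997  1.052]
 [ 0.     0.     0.     1.   ]] 382.3697532240078 0.01802607649250778
wrist [[ 0.349  0.902  0.254  0.182]
 [ 0.937 -0.335 -0.097  0.705]
 [-0.003  0.271 -0.962  0.383]
 [ 0.     0.     0.     1.   ]] 308.4590312974071 -0.03190306068155779
```

View pics/scene0.png

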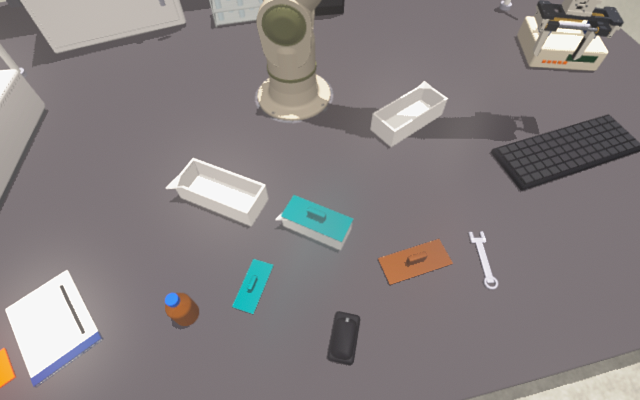

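View pics/top0.png

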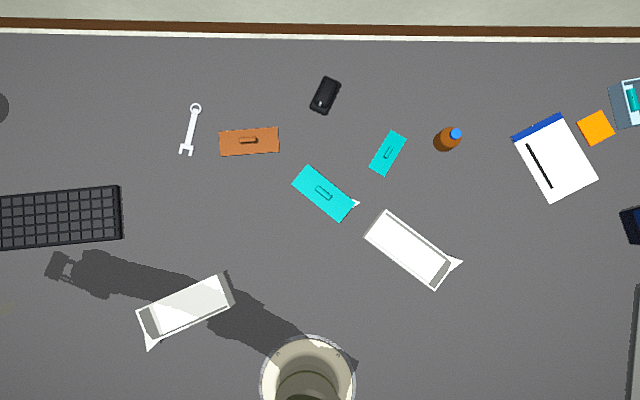

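View pics/wrist0.png

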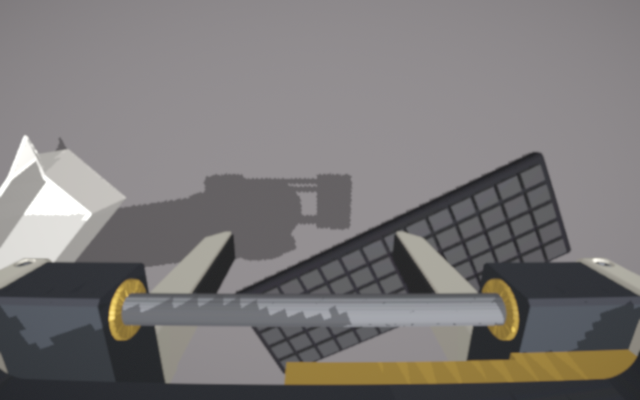

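The target tote lies under the larger teal lid, at top (323,193), with its lip at (357,203). Two open white totes and a smaller teal lid at (387,153) are decoys. The wrench is at (190,128), the mouse at (325,95) and the bottle at (448,138).

Run:
```python
from h import *
c=load('top0'); hsv=cv2.cvtColor(c['image'],cv2.COLOR_RGB2HSV)
m=cv2.inRange(hsv,(80,100,80),(100,255,255))
for k in cv2.findContours(m,0,1)[0]:
    if cv2.contourArea(k)<300: continue
    r=cv2.minAreaRect(k); b=cv2.boxPoints(r); P=plane(c,b,.051); print(r,'\n',P.round(4),P.mean(0))
    if cv2.contourArea(k)>1000:
        d=plane(c,[[357,203]],.041); print('lip',d)
c2=load('scene0'); hsv=cv2.cvtColor(c2['image'],cv2.COLOR_RGB2HSV)
m=cv2.inRange(hsv,(80,100,80),(100,255,255))
for k in cv2.findContours(m,0,1)[0]:
    if cv2.contourArea(k)<300: continue
    a=cv2.approxPolyDP(k,6,True)[:,0]; P=plane(c2,a,.051); print('scene',a.tolist(),P.round(4).tolist())
# others
for n,uv,z in (('brown',(249,141),0),('steal',(387,153),0),('bottle',(448,138),.1),('mouse',(325,95),.03),('wr1',(196,107),0),('bigtote',(405,248),.05),('btc',(384,212),.05),('btc2',(366,237),.05)): print(n,plane(c,[uv],z).round(3))
v=np.array([[323,193],[310,180],[340,205],[325,191]]);print(depth(c,v))
for u in range(300,350,5): print(u,depth(c,[[u,int(193+(u-323)*.75)]]).round(3))
big=cv2.resize(c['image'][140:260,260:460],None,fx=4,fy=4,interpolation=2); cv2.imwrite('pics/crop.png',big[...,::-1])
```

```text
((322.8929138183594, 193.1317596435547), (62.477169036865234, 27.212495803833008), 39.09385681152344) 
 [[ 0.5265  0.0547  0.051 ]
 [ 0.5835  0.0108  0.051 ]
 [ 0.4822 -0.1186  0.051 ]
 [ 0.426  -0.0747  0.051 ]] [ 0.50456602 -0.03194895  0.051     ]
lip [[ 0.48094359 -0.12300554  0.041     ]]
((387.10296630859375, 152.6617889404297), (19.37934112548828, 44.24663543701172), 30.963762283325195) 
 [[ 0.5769 -0.1479  0.051 ]
 [ 0.6795 -0.2068  0.051 ]
 [ 0.6536 -0.2508  0.051 ]
 [ 0.5514 -0.1918  0.051 ]] [ 0.61534037 -0.1993396   0.051     ]
scene [[255, 259], [232, 305], [251, 313], [272, 267]] [[0.5816, -0.191, 0.051], [0.6763, -0.2516, 0.051], [0.7017, -0.2141, 0.051], [0.6092, -0.1561, 0.051]]
scene [[293, 195], [282, 216], [341, 241], [352, 218]] [[0.428, -0.076, 0.051], [0.4829, -0.113, 0.051], [0.5801, 0.0102, 0.051], [0.5258, 0.0514, 0.051]]
brown [[0.65  0.176 0.   ]]
steal [[ 0.624 -0.208  0.   ]]
bottle [[ 0.646 -0.342  0.1  ]]
mouse [[ 0.775 -0.033  0.03 ]]
wr1 [[0.743 0.329 0.   ]]
bigtote [[ 0.367 -0.248  0.05 ]]
btc [[ 0.458 -0.193  0.05 ]]
btc2 [[ 0.392 -0.147  0.05 ]]
[[ 0.5026048  -0.03211854  0.07564432]
 [ 0.53825869  0.00245435  0.05053479]
 [ 0.47449172 -0.07806217  0.04374153]
 [ 0.50796306 -0.03715462  0.07444114]]
300 [[0.551 0.029 0.049]]
305 [[0.541 0.016 0.048]]
310 [[0.53  0.002 0.049]]
315 [[ 0.52  -0.011  0.048]]
320 [[ 0.51  -0.024  0.075]]
325 [[ 0.5   -0.037  0.076]]
330 [[ 0.49  -0.05   0.071]]
335 [[ 0.482 -0.064  0.05 ]]
340 [[ 0.474 -0.078  0.044]]
345 [[ 0.464 -0.091  0.049]]
```

View pics/crop.png

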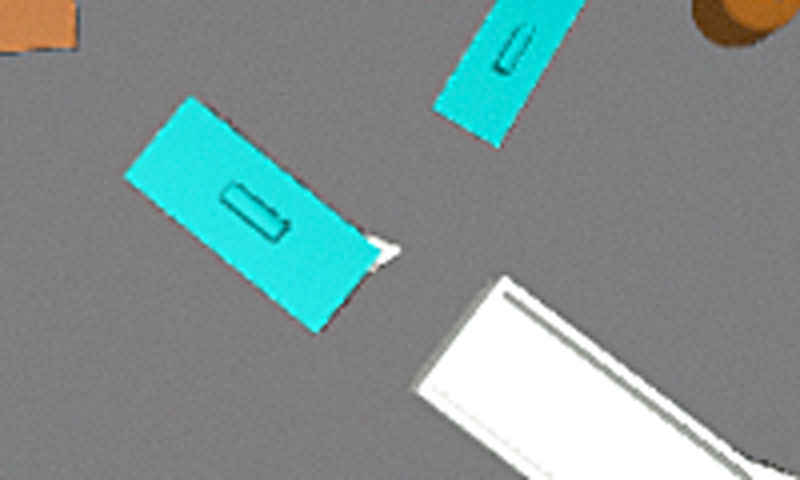

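```bash
cat >> h.py <<'E'
C=np.array([0.5044,-0.0319]); TY=-127.9
def to(p,yaw=None,Rg=None):
    T=tool(); s=ctrl.observe(); d=T[:3,:3].T@(np.array(p)-T[:3,3])*1000
    if Rg is None and yaw is not None: Rg=R.from_euler('xyz',[180,0,yaw],degrees=True).as_matrix()
    rv=np.degrees(R.from_matrix(T[:3,:3].T@Rg).as_rotvec()) if Rg is not None else None
    print('t',round(s['time'],2),'pos',T[:3,3].round(4),'shift',d.round(1),'turn',None if rv is None else rv.round(2),'gap',round(s['finger_gap'],3),'F',s['ft_force'].round(1),'q',s['joint_positions'].round(2))
E
python3 -c "
from h import *
to([*C,.2],52.1)"
```

```text
t 0.15 pos [0.2531 0.679  0.2369] shift [-483.7 -578.4   37.7] turn [-4.0000e-02  7.0000e-02  1.0746e+02] gap 1.002 F [ 0.3 -0.5 -0.3] q [-1.29  0.6  -0.    1.6   0.    0.94 -0.08]
```

```bash
python3 -m inch '[{"xyz":[-32,-38,0],"dr":[0,0,0],"grip":1},{"xyz":[-32,-38,0],"dr":[0,0,0],"grip":1},{"xyz":[-32,-38,0],"dr":[0,0,0],"grip":1},{"xyz":[-32,-38,0],"dr":[0,0,0],"grip":1},{"xyz":[-32,-38,0],"dr":[0,0,0],"grip":1}]' 25
python3 -c "
from h import *
to([*C,.2],52.1)"
```

```text
time: 0.65
tool_pos: [0.3371, 0.4434, 0.2375]
eef_rot: [-3.141, 0.0, 2.785]
ft_force: [1.1, 0.1, -0.4]
finger_gap: 0.999
t 0.65 pos [0.3371 0.4434 0.2375] shift [-322.7 -387.    37.6] turn [0.0000e+00 1.0000e-02 1.0747e+02] gap 0.999 F [ 1.1  0.1 -0.4] q [-1.02  0.4  -0.01  1.99  0.01  0.76  0.19]
```

```bash
python3 -m inch '[{"xyz":[-32,-38,0],"dr":[0,0,8],"grip":1},{"xyz":[-26,-42,0],"dr":[0,0,8],"grip":1},{"xyz":[-20,-45,0],"dr":[0,0,8],"grip":1},{"xyz":[-14,-47,0],"dr":[0,0,8],"grip":1},{"xyz":[-6,-49,0],"dr":[0,0,8],"grip":1}]'
python3 -c "
from h import *
to([*C,.2],52.1)"
```

```text
time: 1.15
tool_pos: [0.2876, 0.2208, 0.2375]
eef_rot: [3.141, 0.0, 2.077]
ft_force: [-0.7, 0.5, 0.2]
finger_gap: 0.997
t 1.15 pos [0.2876 0.2208 0.2375] shift [-326.2   66.9   37.6] turn [2.000e-02 0.000e+00 6.693e+01] gap 0.997 F [-0.7  0.5  0.2] q [-0.97  0.16  0.19  2.38 -0.05  0.6  -0.24]
```

I had the sign of the compensating curve wrong, so the tool drifted inward. I'll correct that by moving outward first.

```bash
python3 -m inch '[{"xyz":[-20,36,0],"dr":[0,0,0],"grip":1},{"xyz":[-28,38,0],"dr":[0,0,0],"grip":1},{"xyz":[-46,5,0],"dr":[0,0,0],"grip":1},{"xyz":[-46,0,0],"dr":[0,0,0],"grip":1},{"xyz":[-46,0,0],"dr":[0,0,0],"grip":1}]'
python3 -c "
from h import *
to([*C,.2],52.1)"
```

```text
time: 1.65
tool_pos: [0.4489, 0.099, 0.2376]
eef_rot: [3.142, 0.0, 2.087]
ft_force: [0.8, 0.9, 0.2]
finger_gap: 0.997
t 1.65 pos [0.4489 0.099  0.2376] shift [-141.2  -16.4   37.6] turn [1.00e-02 0.00e+00 6.75e+01] gap 0.997 F [0.8 0.9 0.2] q [-0.54  0.29  0.26  2.2  -0.12  0.67  0.31]
```

```bash
python3 -m inch '[{"xyz":[-48,-5,0],"dr":[0,0,0],"grip":1},{"xyz":[-48,-6,0],"dr":[0,0,0],"grip":1},{"xyz":[-45,-5,0],"dr":[0,0,8.5],"grip":1},{"xyz":[0,0,0],"dr":[0,0,8.5],"grip":1},{"xyz":[0,0,0],"dr":[0,0,8.5],"grip":1}]'
python3 -m inch '[{"xyz":[0,0,0],"dr":[0,0,8.5],"grip":1},{"xyz":[0,0,0],"dr":[0,0,8.5],"grip":1},{"xyz":[0,0,0],"dr":[0,0,8.5],"grip":1},{"xyz":[0,0,0],"dr":[0,0,8.5],"grip":1},{"xyz":[0,0,0],"dr":[0,0,8],"grip":1}]'
python3 -c "
from h import *
to([*C,.2],52.1); snap('wrist','w1.png')"
```

```text
time: 2.15
tool_pos: [0.504, -0.0321, 0.2375]
eef_rot: [-3.142, 0.0, 1.632]
ft_force: [-0.2, 1.0, 0.0]
finger_gap: 1.001
time: 2.65
tool_pos: [0.5037, -0.03, 0.2376]
eef_rot: [-3.142, 0.0, 0.903]
ft_force: [-0.0, 1.2, -0.2]
finger_gap: 1.001
t 2.65 pos [ 0.5037 -0.03    0.2376] shift [-1.   1.7 37.6] turn [-0.    0.   -0.38] gap 1.001 F [-0.   1.2 -0.2] q [-0.5   0.39  0.61  2.12 -0.33  0.73 -0.34]
```

View pics/w1.png

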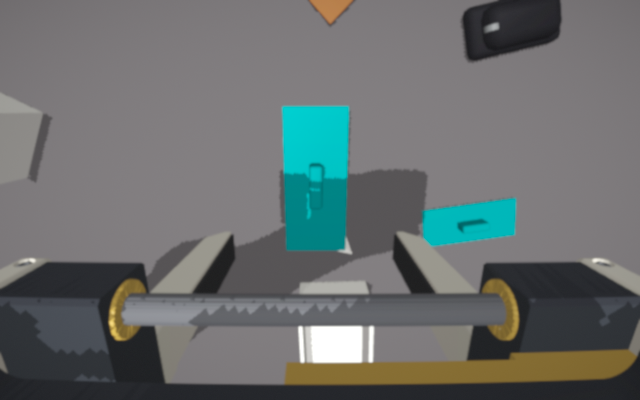

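The wrist view shows the lid with corners (283,106), (349,106), (346,250) and (286,250), upright and in line between the fingers. Its lip is at lower right (347,248). I'll cross-check the pose with this view.

Run:
```python
from h import *
c=load('w1'); m=cv2.inRange(cv2.cvtColor(c['image'],cv2.COLOR_RGB2HSV),(80,100,50),(100,255,255))
for k in cv2.findContours(m,0,1)[0]:
    if cv2.contourArea(k)>4000:
        P=plane(c,cv2.approxPolyDP(k,6,True)[:,0],.051); print(P.round(4),P.mean(0))
        r=cv2.minAreaRect((plane(c,k[:,0],.051)[:,:2]*1000).astype(np.float32)); print(r)
to([*C,.073],52.1)
```

```text
[[ 0.5284  0.0537  0.051 ]
 [ 0.4286 -0.0733  0.051 ]
 [ 0.4821 -0.1139  0.051 ]
 [ 0.5821  0.0113  0.051 ]] [ 0.50530071 -0.03054613  0.051     ]
((505.1138000488281, -31.632057189941406), (162.81390380859375, 70.68429565429688), 51.738197326660156)
t 2.7 pos [ 0.5037 -0.0299  0.2375] shift [ -1.1   1.8 164.5] turn [-0.01  0.01 -0.82] gap 1.002 F [ 0.2  1.2 -0.2] q [-0.5   0.39  0.62  2.12 -0.33  0.73 -0.35]
```

```bash
python3 -m inch '[{"xyz":[-1,1.7,40],"dr":[0,0,-0.7],"grip":1},{"xyz":[0,0,40],"dr":[0,0,0],"grip":1},{"xyz":[0,0,35],"dr":[0,0,0],"grip":1},{"xyz":[0,0,20],"dr":[0,0,0],"grip":1},{"xyz":[0,0,0],"dr":[0,0,0],"grip":1}]'
python3 -c "
from h import *
to([*C,.073],52.0)"
```

```text
time: 3.2
tool_pos: [0.5031, -0.032, 0.1004]
eef_rot: [-3.138, 0.003, 0.923]
ft_force: [0.1, 0.7, 0.3]
finger_gap: 0.998
t 3.2 pos [ 0.5031 -0.032   0.1004] shift [ 0.9  1.1 27.4] turn [-0.2   0.15  0.88] gap 0.998 F [0.1 0.7 0.3] q [-0.31  0.59  0.39  2.23 -0.55  0.41 -0.13]
```

```bash
python3 -m inch '[{"xyz":[0.8,0.8,15],"dr":[0,0,0.8],"grip":1},{"xyz":[0,0,9],"dr":[0,0,0],"grip":1},{"xyz":[0,0,3],"dr":[0,0,0],"grip":1},{"xyz":[0,0,0],"dr":[0,0,0],"grip":1}]'
python3 -c "
from h import *
to([*C,.073],52.0)"
```

```text
time: 3.6
tool_pos: [0.5057, -0.0318, 0.076]
eef_rot: [3.142, -0.0, 0.908]
ft_force: [0.2, 0.7, 0.4]
finger_gap: 1.002
t 3.6 pos [ 0.5057 -0.0318  0.076 ] shift [-0.9 -0.9  3. ] turn [ 0.   -0.01  0.  ] gap 1.002 F [0.2 0.7 0.4] q [-0.28  0.63  0.33  2.24 -0.59  0.35 -0.11]
```

Now close on the bar gently.

```bash
python3 -m inch '[{"xyz":[-0.7,-0.7,3],"dr":[0,0,0],"grip":1},{"xyz":[0,0,0],"dr":[0,0,0],"grip":0.3},{"xyz":[0,0,0],"dr":[0,0,0],"grip":0.05},{"xyz":[0,0,0],"dr":[0,0,0],"grip":0.05},{"xyz":[0,0,0],"dr":[0,0,0],"grip":0.05}]' 20
python3 -m inch '[{"xyz":[0,0,0],"dr":[0,0,0],"grip":0.05},{"xyz":[0,0,0],"dr":[0,0,0],"grip":0.05},{"xyz":[0,0,0],"dr":[0,0,0],"grip":0.05},{"xyz":[0,0,0],"dr":[0,0,0],"grip":0.05},{"xyz":[0,0,0],"dr":[0,0,0],"grip":0.05}]' 20
python3 -c "
from h import *
to([*C,.073],52.0)"
```

```text
time: 4.1
tool_pos: [0.5047, -0.0319, 0.0728]
eef_rot: [3.141, -0.0, 0.907]
ft_force: [-0.1, 0.2, -0.3]
finger_gap: 0.708
time: 4.6
tool_pos: [0.5046, -0.0319, 0.0726]
eef_rot: [3.142, -0.0, 0.907]
ft_force: [-0.5, 0.0, 0.5]
finger_gap: 0.274
t 4.6 pos [ 0.5046 -0.0319  0.0726] shift [-0.1 -0.2 -0.4] turn [ 0.   -0.   -0.05] gap 0.274 F [-0.5  0.   0.5] q [-0.27  0.64  0.32  2.24 -0.59  0.34 -0.1 ]
```

```bash
python3 -m inch '[{"xyz":[0,0,0],"dr":[0,0,0],"grip":0.05},{"xyz":[0,0,0],"dr":[0,0,0],"grip":0.05},{"xyz":[0,0,0],"dr":[0,0,0],"grip":0.05},{"xyz":[0,0,0],"dr":[0,0,0],"grip":0.05}]' 20
python3 -m inch '[{"xyz":[0,0,-4],"dr":[0,0,0],"grip":0.05},{"xyz":[0,0,-10],"dr":[0,0,0],"grip":0.05},{"xyz":[0,0,-20],"dr":[0,0,0],"grip":0.05},{"xyz":[0,0,-30],"dr":[0,0,0],"grip":0.05},{"xyz":[0,0,-30],"dr":[0,0,0],"grip":0.05}]' 20
python3 -c "
from h import *
to([.49,.16,.16],52.0);snap('wrist','w2.png');snap('top','t2.png')"
```

```text
time: 5.0
tool_pos: [0.5046, -0.0319, 0.0726]
eef_rot: [3.142, 0.0, 0.907]
ft_force: [1.2, 0.2, -0.6]
finger_gap: 0.152
time: 5.5
tool_pos: [0.5041, -0.0321, 0.1681]
eef_rot: [-3.141, 0.001, 0.906]
ft_force: [0.3, 0.4, 0.3]
finger_gap: 0.149
t 5.5 pos [ 0.5041 -0.0321  0.1681] shift [ 142.5 -129.6    8.1] turn [-0.03  0.03 -0.07] gap 0.149 F [0.3 0.4 0.3] q [-0.42  0.49  0.53  2.19 -0.45  0.57 -0.22]
```

View pics/w2.png

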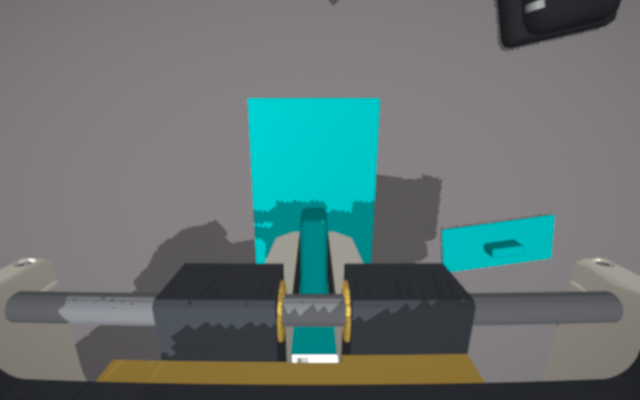

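View pics/t2.png

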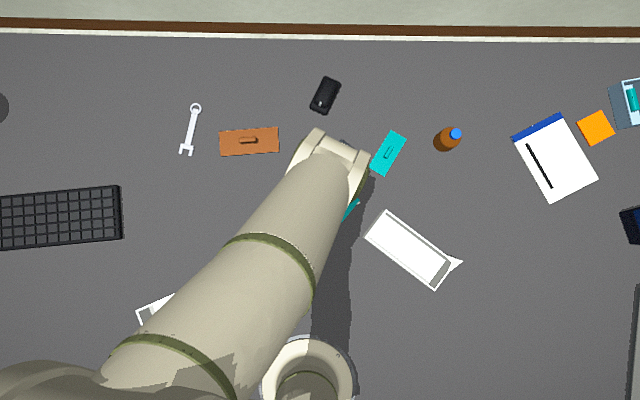

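The lid is held level: the wrist view has its plate at rows 98–262 and the gap is 13.9 mm. Next is the clear spot.

```bash
python3 -m inch '[{"xyz":[28,-26,0],"dr":[0,0,0],"grip":0.05},{"xyz":[30,-28,0],"dr":[0,0,0],"grip":0.05},{"xyz":[30,-28,0],"dr":[0,0,0],"grip":0.05},{"xyz":[30,-26,0],"dr":[0,0,0],"grip":0.05},{"xyz":[24,-22,0],"dr":[0,0,0],"grip":0.05}]' 20
python3 -m inch '[{"xyz":[0,0,25],"dr":[0,0,0],"grip":0.05},{"xyz":[0,0,30],"dr":[0,0,0],"grip":0.05},{"xyz":[0,0,30],"dr":[0,0,0],"grip":0.05},{"xyz":[0,0,20],"dr":[0,0,0],"grip":0.05},{"xyz":[0,0,0],"dr":[0,0,0],"grip":0.05}]' 20
python3 -c "
from h import *
to([.49,.16,.03],52.0);snap('scene','s3.png');snap('top','t3.png')"
```

```text
time: 6.1
tool_pos: [0.4891, 0.1624, 0.1665]
eef_rot: [-3.141, -0.0, 0.908]
ft_force: [0.0, -0.2, -0.5]
finger_gap: 0.147
time: 6.6
tool_pos: [0.4884, 0.1595, 0.0596]
eef_rot: [-3.139, 0.004, 0.907]
ft_force: [-0.8, -0.7, -0.7]
finger_gap: 0.148
t 6.6 pos [0.4884 0.1595 0.0596] shift [ 1.5  1.  29.6] turn [-0.12  0.2  -0.05] gap 0.148 F [-0.8 -0.7 -0.7] q [-0.66  0.67  0.34  2.23 -0.66  0.35 -0.42]
```

View pics/s3.png

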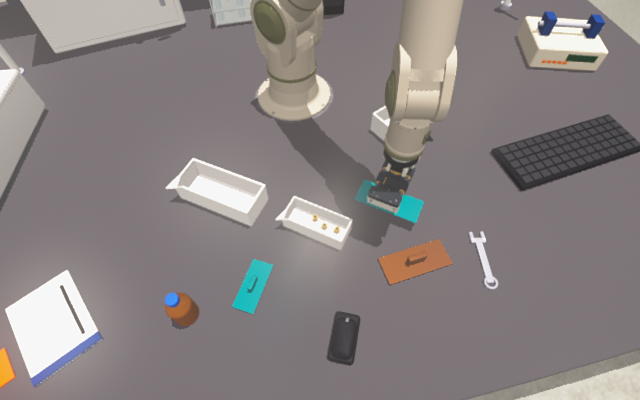

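The tote is open at (317,223) with three nuts at (315,218), (324,226) and (337,231). The lid hangs over clear bench, so I'll lower it slowly.

```bash
python3 -m inch '[{"xyz":[0,0,12],"dr":[0,0.2,0],"grip":0.05},{"xyz":[0,0,8],"dr":[0,0,0],"grip":0.05},{"xyz":[0,0,5],"dr":[0,0,0],"grip":0.05},{"xyz":[0,0,2],"dr":[0,0,0],"grip":0.05},{"xyz":[0,0,0],"dr":[0,0,0],"grip":0.05}]' 20
python3 -c "
from h import *
to([.49,.16,.03],52.0)"
```

```text
time: 7.2
tool_pos: [0.4898, 0.1601, 0.0347]
eef_rot: [-3.142, -0.004, 0.907]
ft_force: [-0.4, -0.3, 0.5]
finger_gap: 0.147
t 7.2 pos [0.4898 0.1601 0.0347] shift [0.1 0.2 4.7] turn [-0.   -0.2  -0.05] gap 0.147 F [-0.4 -0.3  0.5] q [-0.61  0.71  0.27  2.24 -0.7   0.28 -0.39]
```

```bash
python3 -m inch '[{"xyz":[0,0,2],"dr":[0,-0.2,0],"grip":0.05},{"xyz":[0,0,1.5],"dr":[0,0,0],"grip":0.05},{"xyz":[0,0,0.8],"dr":[0,0,0],"grip":0.05},{"xyz":[0,0,0],"dr":[0,0,0],"grip":0.05}]' 20
python3 -c "
from h import *
to([.49,.16,.03],52.0)"
```

```text
time: 7.6
tool_pos: [0.4897, 0.1601, 0.0303]
eef_rot: [-3.142, 0.0, 0.907]
ft_force: [-0.8, -0.0, -0.3]
finger_gap: 0.147
t 7.6 pos [0.4897 0.1601 0.0303] shift [0.1 0.3 0.3] turn [-0.    0.01 -0.04] gap 0.147 F [-0.8 -0.  -0.3] q [-0.61  0.72  0.27  2.23 -0.7   0.27 -0.38]
```

```bash
python3 -m inch '[{"xyz":[0,0,0.4],"dr":[0,0,0],"grip":0.05},{"xyz":[0,0,0.4],"dr":[0,0,0],"grip":0.05},{"xyz":[0,0,0],"dr":[0,0,0],"grip":0.05}]' 20
python3 -c "
from h import *
to([.49,.16,.03],52.0)"
```

```text
time: 7.9
tool_pos: [0.4898, 0.16, 0.0296]
eef_rot: [3.142, -0.0, 0.907]
ft_force: [0.1, -0.3, 0.8]
finger_gap: 0.15
t 7.9 pos [0.4898 0.16   0.0296] shift [ 0.1  0.2 -0.4] turn [ 0.   -0.01 -0.05] gap 0.15 F [ 0.1 -0.3  0.8] q [-0.6   0.72  0.27  2.23 -0.7   0.27 -0.38]
```

```bash
python3 -m inch '[{"xyz":[0,0,0.4],"dr":[0,0,0],"grip":0.05},{"xyz":[0,0,0.3],"dr":[0,0,0],"grip":0.05},{"xyz":[0,0,0],"dr":[0,0,0],"grip":0.05}]' 20
python3 -c "
from h import *
to([.49,.16,.03],52.0)"
```

```text
time: 8.2
tool_pos: [0.4898, 0.1601, 0.0296]
eef_rot: [-3.142, -0.001, 0.907]
ft_force: [-2.3, -0.3, 12.4]
finger_gap: 0.15
t 8.2 pos [0.4898 0.1601 0.0296] shift [ 0.1  0.2 -0.4] turn [-0.   -0.05 -0.05] gap 0.15 F [-2.3 -0.3 12.4] q [-0.6   0.72  0.26  2.24 -0.7   0.27 -0.38]
```

The lid is down on the bench, with 12 N of contact force. I'll relieve that and open.

```bash
python3 -m inch '[{"xyz":[0,0,-0.6],"dr":[0,0,0],"grip":0.05},{"xyz":[0,0,0],"dr":[0,0,0],"grip":0.25},{"xyz":[0,0,0],"dr":[0,0,0],"grip":0.4},{"xyz":[0,0,0],"dr":[0,0,0],"grip":0.4},{"xyz":[0,0,0],"dr":[0,0,0],"grip":0.4}]' 20
python3 -m inch '[{"xyz":[0,0,-5],"dr":[0,0,0],"grip":0.4},{"xyz":[0,0,-20],"dr":[0,0,0],"grip":0.4},{"xyz":[0,0,-40],"dr":[0,0,0],"grip":0.6},{"xyz":[0,0,-40],"dr":[0,0,0],"grip":1},{"xyz":[0,0,-20],"dr":[0,0,0],"grip":1}]' 20
python3 -c "
from h import *
to([*C,.15],52.0);snap('scene','s4.png')"
```

```text
time: 8.7
tool_pos: [0.4898, 0.1601, 0.0293]
eef_rot: [3.142, 0.0, 0.907]
ft_force: [-0.1, -0.5, -0.5]
finger_gap: 0.39
time: 9.2
tool_pos: [0.4903, 0.16, 0.1573]
eef_rot: [3.14, -0.002, 0.906]
ft_force: [0.4, 0.2, -0.3]
finger_gap: 0.607
t 9.2 pos [0.4903 0.16   0.1573] shift [-142.4  129.4    7.2] turn [ 0.07 -0.12 -0.07] gap 0.607 F [ 0.4  0.2 -0.3] q [-0.81  0.53  0.56  2.18 -0.52  0.57 -0.53]
```

View pics/s4.png

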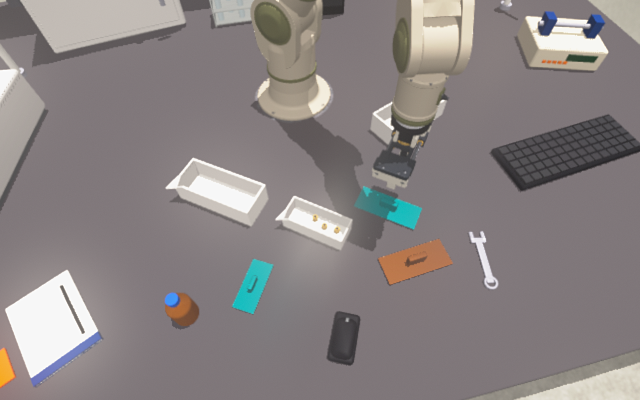

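The lid lies flat at (388,207), handle up. Back to above the tote.

```bash
python3 -m inch '[{"xyz":[-28,26,0],"dr":[0,0,0],"grip":1},{"xyz":[-30,28,0],"dr":[0,0,0],"grip":1},{"xyz":[-30,27,0],"dr":[0,0,0],"grip":1},{"xyz":[-30,26,0],"dr":[0,0,0],"grip":1},{"xyz":[-24,22,0],"dr":[0,0,0],"grip":1}]' 30
python3 -m inch '[{"xyz":[0,0,0],"dr":[0,0,0],"grip":1}]' 30
python3 -c "
from h import *
to([*C,.15],52.0);snap('wrist','w5.png')"
```

```text
time: 9.75
tool_pos: [0.5034, -0.0334, 0.1545]
eef_rot: [3.141, 0.0, 0.906]
ft_force: [0.4, -0.4, -0.4]
finger_gap: 0.994
time: 9.85
tool_pos: [0.5038, -0.036, 0.1549]
eef_rot: [3.14, 0.001, 0.9]
ft_force: [-0.5, 0.3, -0.8]
finger_gap: 1.0
t 9.85 pos [ 0.5038 -0.036   0.1549] shift [ 3.6 -2.1  4.9] turn [ 0.11  0.04 -0.42] gap 1.0 F [-0.5  0.3 -0.8] q [-0.4   0.51  0.51  2.2  -0.48  0.54 -0.19]
```

View pics/w5.png

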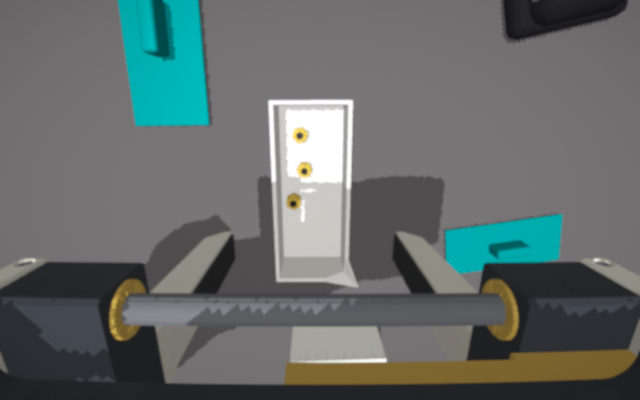

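The tote rim is at (269,101)–(353,101) on top and about (277,283) at bottom left. The nuts are at (300,135), (304,170) and (293,201), on the −y side, and the lip is at lower right (352,280).

Run:
```python
from h import *
c=load('w5')
P=plane(c,[[269,101],[353,101],[277,283]],.048); print(P.round(4)); 
x=P[0]-P[2]; print('yaw of -x axis',np.degrees(np.arctan2(x[1],x[0])),'len',np.linalg.norm(x),'ctr',(P[1]+P[2])/2)
to([*C,.028],52.0)
```

```text
[[ 0.5286  0.0508  0.048 ]
 [ 0.5803  0.0098  0.048 ]
 [ 0.4293 -0.0761  0.048 ]]
yaw of -x axis 51.97620407132044 len 0.1611688360038687 ctr [ 0.50482355 -0.03317281  0.048     ]
t 9.9 pos [ 0.5036 -0.0334  0.1546] shift [  1.7  -0.4 126.6] turn [ 0.02  0.01 -0.3 ] gap 0.999 F [-0.9  0.1 -0.2] q [-0.4   0.51  0.51  2.2  -0.48  0.54 -0.19]
```

```bash
python3 -m inch '[{"xyz":[1,-0.2,30],"dr":[0,0,0],"grip":1},{"xyz":[0.5,0,30],"dr":[0,0,0],"grip":1},{"xyz":[0,0,25],"dr":[0,0,0],"grip":1},{"xyz":[0,0,15],"dr":[0,0,0],"grip":1},{"xyz":[0,0,0],"dr":[0,0,0],"grip":1}]' 30
python3 -c "
from h import *
to([*C,.028],52.0)"
```

```text
time: 10.4
tool_pos: [0.5035, -0.0285, 0.0527]
eef_rot: [-3.138, 0.002, 0.908]
ft_force: [-0.4, -1.3, 0.4]
finger_gap: 0.996
t 10.4 pos [ 0.5035 -0.0285  0.0527] shift [-2.1  2.8 24.7] turn [-0.19  0.09  0.04] gap 0.996 F [-0.4 -1.3  0.4] q [-0.25  0.67  0.29  2.25 -0.64  0.3  -0.06]
```

```bash
python3 -m inch '[{"xyz":[0,0,0],"dr":[0,0,0],"grip":1}]' 30
python3 -c "
from h import *
to([*C,.028],52.0)"
```

```text
time: 10.5
tool_pos: [0.5044, -0.0291, 0.0545]
eef_rot: [-3.141, 0.0, 0.908]
ft_force: [0.3, 1.0, -1.0]
finger_gap: 0.999
t 10.5 pos [ 0.5044 -0.0291  0.0545] shift [-2.2  1.7 26.5] turn [-0.05  0.01  0.01] gap 0.999 F [ 0.3  1.  -1. ] q [-0.26  0.67  0.3   2.25 -0.64  0.31 -0.06]
```

```bash
python3 -m inch '[{"xyz":[-2,1.5,12],"dr":[0,0,0],"grip":1},{"xyz":[0,0,10],"dr":[0,0,0],"grip":1},{"xyz":[0,0,4],"dr":[0,0,0],"grip":1},{"xyz":[0,0,0],"dr":[0,0,0],"grip":1}]' 30
python3 -c "
from h import *
to([*C,.028],52.0)"
```

```text
time: 10.9
tool_pos: [0.5045, -0.0322, 0.0283]
eef_rot: [-3.141, -0.0, 0.907]
ft_force: [0.2, 0.1, 0.9]
finger_gap: 1.001
t 10.9 pos [ 0.5045 -0.0322  0.0283] shift [ 0.1 -0.3  0.3] turn [-0.02 -0.   -0.03] gap 1.001 F [0.2 0.1 0.9] q [-0.2   0.71  0.23  2.26 -0.67  0.24 -0.03]
```

```bash
python3 -m inch '[{"xyz":[0,0,0],"dr":[0,0,0],"grip":0.6},{"xyz":[0,0,0],"dr":[0,0,0],"grip":0.6},{"xyz":[0,0,0],"dr":[0,0,0],"grip":0.6},{"xyz":[0,0,0],"dr":[0,0,0],"grip":0.6},{"xyz":[0,0,0],"dr":[0,0,0],"grip":0.6}]' 30
python3 -m inch '[{"xyz":[0,0,0],"dr":[0,0,0],"grip":0.6},{"xyz":[0,0,0],"dr":[0,0,0],"grip":0.6},{"xyz":[0,0,0],"dr":[0,0,0],"grip":0.6}]' 30
python3 -c "
from h import *
to([*C,.028],52.0)"
```

```text
time: 11.4
tool_pos: [0.5047, -0.0324, 0.0287]
eef_rot: [3.141, -0.0, 0.907]
ft_force: [-0.0, 0.9, 3.6]
finger_gap: 0.707
time: 11.7
tool_pos: [0.5047, -0.0324, 0.0286]
eef_rot: [3.141, -0.0, 0.907]
ft_force: [0.1, -0.1, 5.8]
finger_gap: 0.708
t 11.7 pos [ 0.5047 -0.0324  0.0286] shift [ 0.2 -0.5  0.6] turn [ 0.01 -0.02 -0.04] gap 0.708 F [ 0.1 -0.1  5.8] q [-0.2   0.71  0.23  2.26 -0.67  0.24 -0.03]
```

Gripped at 65.8 mm. Lift smoothly.

```bash
python3 -m inch '[{"xyz":[0,0,-6],"dr":[0,0,0],"grip":0.6},{"xyz":[0,0,-15],"dr":[0,0,0],"grip":0.6},{"xyz":[0,0,-25],"dr":[0,0,0],"grip":0.6},{"xyz":[0,0,-30],"dr":[0,0,0],"grip":0.6},{"xyz":[0,0,-30],"dr":[0,0,0],"grip":0.6}]' 30
python3 -m inch '[{"xyz":[0,0,-30],"dr":[0,0,0],"grip":0.6},{"xyz":[0,0,-25],"dr":[0,0,0],"grip":0.6},{"xyz":[0,0,-15],"dr":[0,0,0],"grip":0.6},{"xyz":[0,0,-5],"dr":[0,0,0],"grip":0.6},{"xyz":[0,0,0],"dr":[0,0,0],"grip":0.6}]' 30
python3 -c "
from h import *
to([*C,.2],52.0);snap('wrist','w6.png');snap('scene','s6.png')"
```

```text
time: 12.2
tool_pos: [0.5039, -0.0325, 0.1354]
eef_rot: [-3.141, 0.001, 0.906]
ft_force: [0.9, 0.1, -2.2]
finger_gap: 0.708
time: 12.7
tool_pos: [0.5045, -0.0322, 0.2098]
eef_rot: [3.141, -0.001, 0.907]
ft_force: [0.1, 1.0, -2.0]
finger_gap: 0.711
t 12.7 pos [ 0.5045 -0.0322  0.2098] shift [ 0.2 -0.3  9.8] turn [ 0.02 -0.04 -0.02] gap 0.711 F [ 0.1  1.  -2. ] q [-0.49  0.44  0.62  2.15 -0.41  0.67 -0.25]
```

View pics/w6.png

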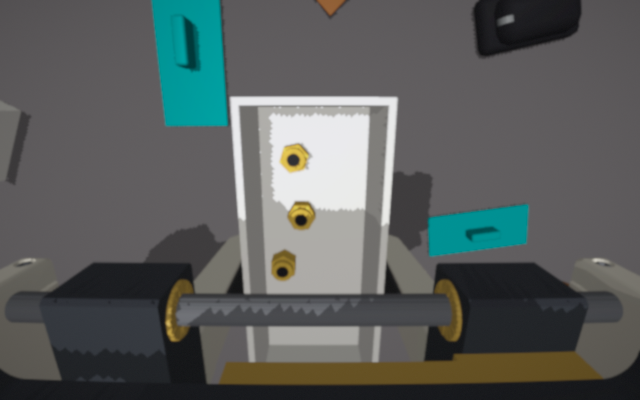

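View pics/s6.png

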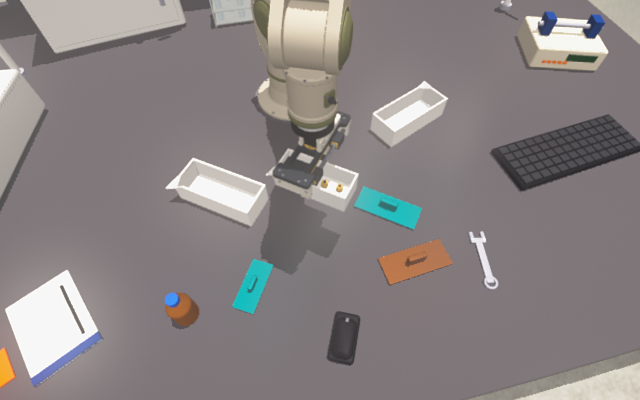

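The tote is held level with the nuts standing on its −y side, at wrist (293,158), (300,215) and (284,265). First I'll tilt the +y wall down so the nuts go to that wall.

```bash
python3 -m inch '[{"xyz":[0,0,-10],"dr":[4,0,0],"grip":0.6},{"xyz":[0,0,-10],"dr":[6,0,0],"grip":0.6},{"xyz":[0,0,-10],"dr":[6,0,0],"grip":0.6},{"xyz":[0,0,-5],"dr":[6,0,0],"grip":0.6},{"xyz":[0,0,0],"dr":[5,0,0],"grip":0.6}]' 30
python3 -m inch '[{"xyz":[0,0,0],"dr":[3,0,0],"grip":0.6},{"xyz":[0,0,0],"dr":[0,0,0],"grip":0.6},{"xyz":[0,0,0],"dr":[0,0,0],"grip":0.6},{"xyz":[0,0,0],"dr":[0,0,0],"grip":0.6}]' 30
python3 -c "
from h import *
to([*C,.25],52.0);snap('wrist','w7.png')
print(tool()[:3,:3].round(3))"
```

```text
time: 13.3
tool_pos: [0.5081, -0.0354, 0.2436]
eef_rot: [-2.666, -0.0, 0.906]
ft_force: [-0.2, -0.3, -1.6]
finger_gap: 0.707
time: 13.7
tool_pos: [0.5072, -0.0345, 0.2438]
eef_rot: [-2.619, 0.0, 0.907]
ft_force: [-0.6, 0.4, -2.2]
finger_gap: 0.708
t 13.7 pos [ 0.5072 -0.0345  0.2438] shift [ 0.3 -6.4 -3.4] turn [-2.997e+01 -1.000e-02 -3.000e-02] gap 0.708 F [-0.6  0.4 -2.2] q [-0.22  0.59  0.52  1.84 -0.48  1.33 -0.11]
[[ 0.616  0.683 -0.393]
 [ 0.788 -0.533  0.308]
 [ 0.    -0.499 -0.866]]
```

View pics/w7.png

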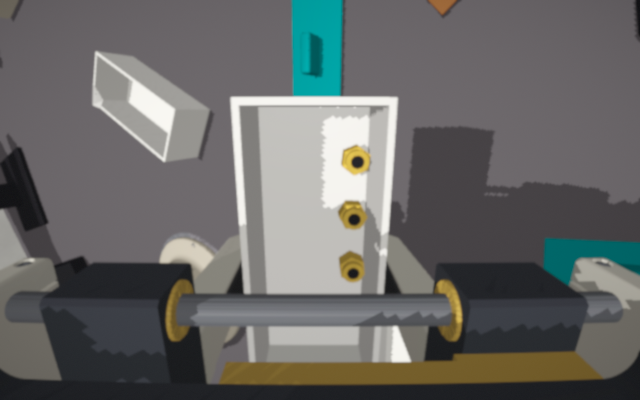

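All three nuts have slid to the +y wall, at (356,160), (352,215) and (351,267). Now I'll bring the +x end down while easing the y tilt.

```bash
python3 -m inch '[{"xyz":[0,0,0],"dr":[0,5,0],"grip":0.6},{"xyz":[0,0,0],"dr":[-2,7,0],"grip":0.6},{"xyz":[0,0,0],"dr":[-3,7,0],"grip":0.6},{"xyz":[0,0,0],"dr":[-3,7,0],"grip":0.6},{"xyz":[0,0,0],"dr":[-2,5,0],"grip":0.6}]' 30
python3 -m inch '[{"xyz":[0,0,0],"dr":[0,0,0],"grip":0.6},{"xyz":[0,0,0],"dr":[0,0,0],"grip":0.6},{"xyz":[0,0,0],"dr":[0,0,0],"grip":0.6}]' 30
python3 -c "
from h import *
to([*C,.25],52.0);snap('wrist','w8.png');snap('scene','s8.png')
print('g tool',-tool()[2,:3].round(3))"
```

```text
time: 14.25
tool_pos: [0.5067, -0.0352, 0.245]
eef_rot: [-2.738, -0.485, 0.648]
ft_force: [0.0, 0.0, -2.7]
finger_gap: 0.708
time: 14.55
tool_pos: [0.5084, -0.0342, 0.2443]
eef_rot: [-2.735, -0.48, 0.654]
ft_force: [-0.3, -0.2, -1.6]
finger_gap: 0.706
t 14.55 pos [ 0.5084 -0.0342  0.2443] shift [ 1.1 -6.2 -3.7] turn [-19.24 -29.81  -8.49] gap 0.706 F [-0.3 -0.2 -1.6] q [ 0.03  0.46  0.41  2.13 -0.95  1.04  0.29]
g tool [-0.462  0.351  0.815]
```

View pics/w8.png

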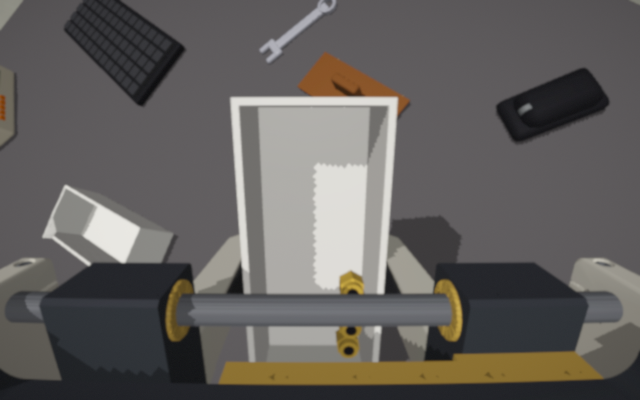

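View pics/s8.png

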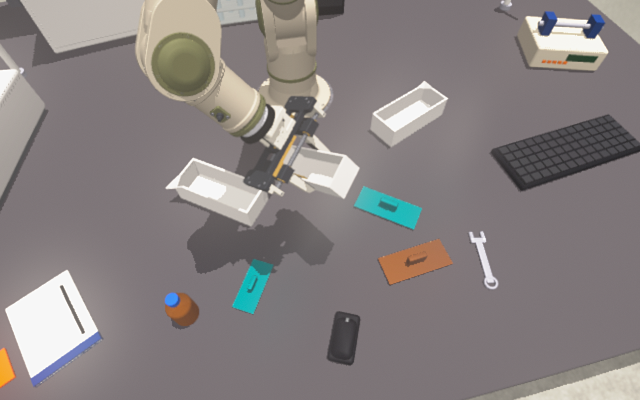

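The nuts have run along the wall towards the lip corner and are now at (350,290), (350,330) and (347,348), partly hidden by the gripper. I'll compute their places in the tote's own axes.

```bash
cat >> h.py <<'E'
def nuts(f):
    c=load(f); A=c['tool_from_camera']; hsv=cv2.cvtColor(c['image'],cv2.COLOR_RGB2HSV)
    m=cv2.inRange(hsv,(15,120,60),(32,255,255)); v,u=np.nonzero(m); uv=np.c_[u,v]
    z=c['z_map'][v,u]; P=(rays(c,uv)*z[:,None])@A[:3,:3].T+A[:3,3]
    Q=np.c_[-P[:,0],P[:,1],-P[:,2]+.0046]*1000
    k=(z>0)&(abs(Q[:,0])<85)&(abs(Q[:,1])<36)&(Q[:,2]<5)&(Q[:,2]>-24); return uv[k],Q[k]
E
python3 - <<'E'
from h import *
uv,Q=nuts('w8'); print(len(Q),Q.min(0),Q.max(0))
m=np.zeros((400,640),np.uint8); m[uv[:,1],uv[:,0]]=1
n,l,st,ce=cv2.connectedComponentsWithStats(m)
L=l[uv[:,1],uv[:,0]]
for i in range(1,n):
    q=Q[L==i]
    if len(q)>15: print(len(q),ce[i].round(),'min',q.min(0).round(),'max',q.max(0).round(),'med',np.median(q,0).round())
c=load('w8'); cv2.imwrite('pics/c8.png',cv2.resize(c['image'][240:380,220:420],None,fx=4,fy=4)[...,::-1])
E
```

```text
879 [ 18.85075277  15.5886748  -19.97260709] [73.47506958 29.60392937 -5.52008564]
391 [351. 283.] min [ 19.  16. -20.] max [29. 30. -6.] med [ 22.  22. -11.]
488 [348. 341.] min [ 50.  16. -19.] max [73. 29. -6.] med [64. 21. -7.]
```

View pics/c8.png

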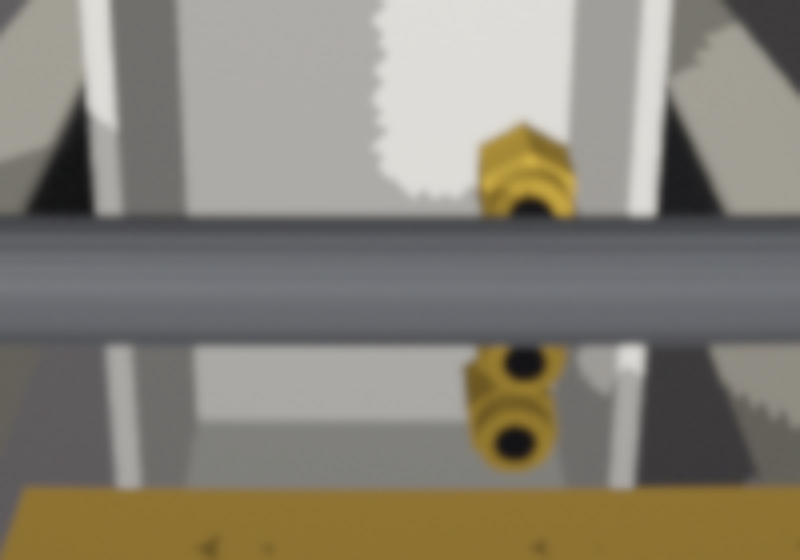

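Two nuts are in the corner, centres at about x = 69 and 57 mm. The third is stuck at about x = 27 mm and needs a steeper x slope. q5 is near its limit, so I'll first yaw about the vertical to gain wrist room.

```bash
python3 -m inch '[{"xyz":[0,0,0],"dr":[2.3,-1.7,-4],"grip":0.6},{"xyz":[0,0,0],"dr":[3.7,-2.8,-6.5],"grip":0.6},{"xyz":[0,0,0],"dr":[3.7,-2.8,-6.5],"grip":0.6},{"xyz":[0,0,0],"dr":[3.7,-2.8,-6.5],"grip":0.6},{"xyz":[0,0,0],"dr":[2.3,-1.7,-4],"grip":0.6}]' 30
python3 -c "
from h import *
to([*C,.25],52.0)
print('g tool',-tool()[2,:3].round(3))"
```

```text
time: 15.15
tool_pos: [0.5087, -0.0343, 0.2436]
eef_rot: [-2.733, -0.481, 1.247]
ft_force: [0.0, 0.7, -1.5]
finger_gap: 0.706
t 15.15 pos [ 0.5087 -0.0343  0.2436] shift [ 3.8 -6.5 -2.9] turn [-27.43 -23.08  24.46] gap 0.706 F [ 0.   0.7 -1.5] q [ 0.02  0.56  0.33  1.91 -0.64  1.26  0.5 ]
g tool [-0.463  0.352  0.813]
```

```bash
python3 -m inch '[{"xyz":[0,0,0],"dr":[2,-1.5,-4],"grip":0.6},{"xyz":[0,0,0],"dr":[3.7,-2.8,-6.5],"grip":0.6},{"xyz":[0,0,0],"dr":[3.7,-2.8,-6.5],"grip":0.6},{"xyz":[0,0,0],"dr":[1,1,-6],"grip":0.6},{"xyz":[0,0,0],"dr":[-3,5,-2],"grip":0.6}]' 30
python3 -m inch '[{"xyz":[0,0,0],"dr":[-4,6,0],"grip":0.6},{"xyz":[0,0,0],"dr":[-2,3,0],"grip":0.6},{"xyz":[0,0,0],"dr":[0,0,0],"grip":0.6},{"xyz":[0,0,0],"dr":[0,0,0],"grip":0.6},{"xyz":[0,0,0],"dr":[0,0,0],"grip":0.6}]' 30
cat > n.py <<'E'
from h import *
import sys
f=sys.argv[1]; to([*C,.25],52.0); snap('wrist',f+'.png'); print('g tool',-tool()[2,:3].round(3))
uv,Q=nuts(f)
m=np.zeros((400,640),np.uint8); m[uv[:,1],uv[:,0]]=1
n,l,st,ce=cv2.connectedComponentsWithStats(m); L=l[uv[:,1],uv[:,0]]
for i in range(1,n):
    q=Q[L==i]
    if len(q)>15: print(len(q),ce[i].round(),'min',q.min(0).round(),'max',q.max(0).round(),'med',np.median(q,0).round())
E
python3 n.py w9
```

```text
time: 15.65
tool_pos: [0.5096, -0.031, 0.2438]
eef_rot: [-2.831, -0.637, 1.725]
ft_force: [-0.5, 0.1, -1.7]
finger_gap: 0.709
time: 16.15
tool_pos: [0.5081, -0.0338, 0.2442]
eef_rot: [-2.895, -0.784, 1.657]
ft_force: [0.3, 0.5, -1.3]
finger_gap: 0.708
t 16.15 pos [ 0.5081 -0.0338  0.2442] shift [ 5.7 -4.1 -1.6] turn [-29.69 -37.76  46.03] gap 0.708 F [ 0.3  0.5 -1.3] q [ 0.18  0.63  0.18  1.86 -0.65  1.38  0.92]
g tool [-0.706  0.173  0.686]
45 [348. 292.] min [ 32.  17. -19.] max [ 35.  26. -14.] med [ 33.  21. -17.]
525 [348. 341.] min [ 50.  14. -21.] max [74. 29. -6.] med [64. 21. -7.]
```

View pics/w9.png

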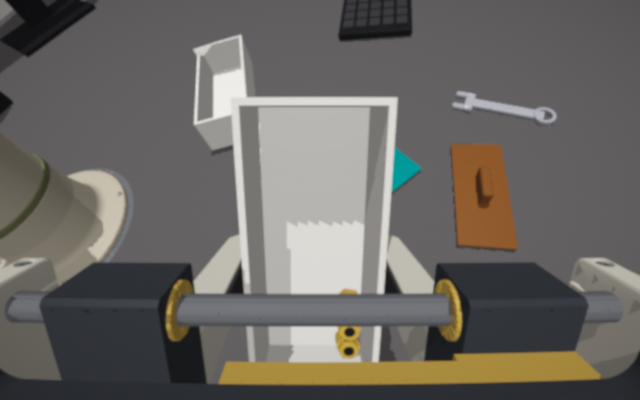

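The third nut has joined the others: its back edge is at x = 32 mm, so its centre is at about 40, and the three lie touching along the wall into the corner. The tilt is a bit steep (47°), so I'll ease it to about 40° with more y share, then check for stillness.

```bash
python3 -m inch '[{"xyz":[0,0,0],"dr":[0,0,0],"grip":0.6},{"xyz":[0,0,0],"dr":[2,-2,0],"grip":0.6},{"xyz":[0,0,0],"dr":[3,-3,0],"grip":0.6},{"xyz":[0,0,0],"dr":[3,-3,0],"grip":0.6},{"xyz":[0,0,0],"dr":[2,-1,0],"grip":0.6}]' 30
python3 -m inch '[{"xyz":[0,0,0],"dr":[0,0,0],"grip":0.6},{"xyz":[0,0,0],"dr":[0,0,0],"grip":0.6},{"xyz":[0,0,0],"dr":[0,0,0],"grip":0.6},{"xyz":[0,0,0],"dr":[0,0,0],"grip":0.6},{"xyz":[0,0,0],"dr":[0,0,0],"grip":0.6}]' 30
python3 n.py w10; python3 -c "
from h import *
snap('scene','s10.png'); snap('top','t10.png')"
```

```text
time: 16.7
tool_pos: [0.5081, -0.0334, 0.2447]
eef_rot: [-2.761, -0.634, 1.721]
ft_force: [0.1, 0.1, -1.4]
finger_gap: 0.71
time: 17.2
tool_pos: [0.5074, -0.0353, 0.2441]
eef_rot: [-2.76, -0.636, 1.715]
ft_force: [-0.0, -0.4, -2.6]
finger_gap: 0.711
t 17.2 pos [ 0.5074 -0.0353  0.2441] shift [ 6.6 -3.2 -1.4] turn [-34.73 -25.68  51.07] gap 0.711 F [-0.  -0.4 -2.6] q [ 0.07  0.63  0.21  1.79 -0.48  1.43  0.8 ]
g tool [-0.594  0.299  0.747]
44 [348. 292.] min [ 32.  18. -20.] max [ 34.  26. -15.] med [ 33.  21. -17.]
523 [348. 341.] min [ 50.  15. -20.] max [74. 29. -5.] med [64. 21. -7.]
```

View pics/s10.png

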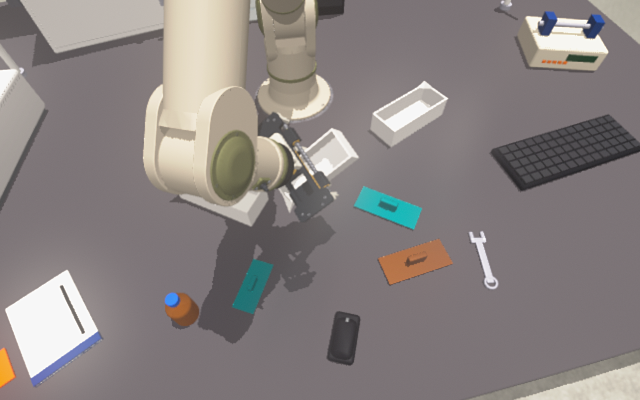

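View pics/t10.png

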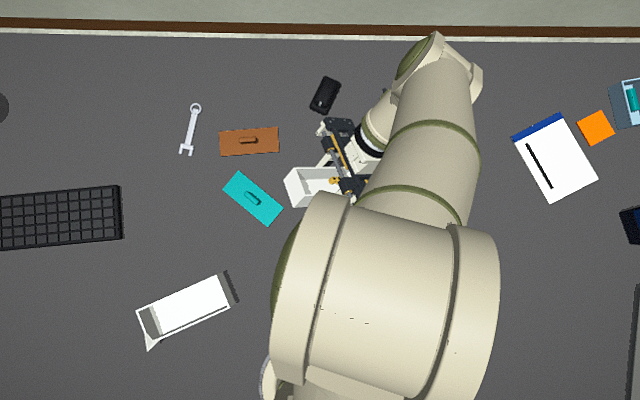

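View pics/w10.png

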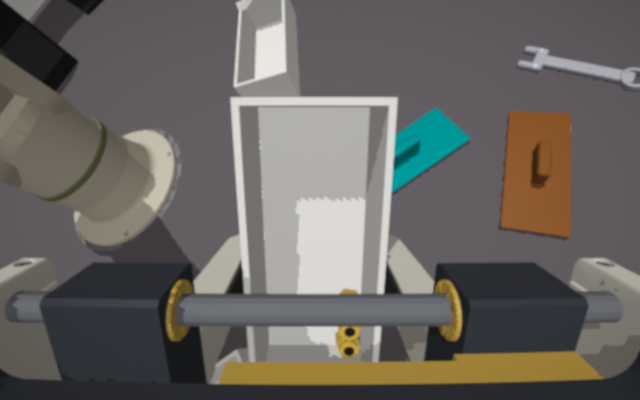

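The scene and top views show the tote tilted and held clear, the lid flat on the bench (scene (388,207)), and the bottle, wrench and mouse at the same pixels as at the start. The nuts have not moved between the last two pictures. Handing in.

```bash
python3 -m inch '[{"xyz":[0,0,0],"dr":[0,0,0],"grip":0.6},{"xyz":[0,0,0],"dr":[0,0,0],"grip":0.6},{"xyz":[0,0,0],"dr":[0,0,0],"grip":0.6}]' 30
python3 -c "
from workcell import ctrl,hand_in
import numpy as np
print(abs(ctrl.observe()['dq']).max()); print(hand_in())"
```

```text
time: 17.65
tool_pos: [0.5076, -0.0348, 0.2441]
eef_rot: [-2.76, -0.636, 1.716]
ft_force: [0.3, -0.1, -1.8]
finger_gap: 0.708
0.0010104809061523394
the job is handed in; nothing more can be done
None
```

The job is handed in at 17.7 s. The teal lid lies flat on the bench, handle up, and the tote is held still about 42° down towards the pouring-lip corner.

- **Lid:** I set it down on contact (12 N) before letting go. The last scene picture shows it flat.
- **Tote:** It has not slipped in the jaws, and the pour corner is about 17 cm above the bench.
- **Nuts:** I tilted the lip side (+y) down first, so the nuts slid to that wall, then tilted the lip end (+x) down. All three are still in the tote. They lie in a touching row along the wall running out of the corner, not in a cluster. From the wrist depth their centres are about 7, 22 and 37 mm from the end wall; the gripper partly hid the farthest one. They did not move between the last two pictures.
- **Bystanders:** In the last scene picture the bottle, the wrench and the mouse are at the same pixels as at the start.

Two things went wrong on the way. I got the sign of one approach move wrong, so the tool swung in towards the base for a moment without touching anything. The first tilt left one nut stuck part-way, so I went briefly to about 47° to free it.

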